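# Knock a stuck stone spigot out of a jam-chuck sleeve

### The job

A broken-off stone spigot is stuck inside the upright steel sleeve on the knock-out stand. Take the knock-out bar from its wooden holder, feel its tip into the sleeve's bore from above and push the stone out of the bottom into the tray, pressing gently so that the sleeve is never driven hard down into its rubber cushion; then put the bar back in its holder, fully down. Leave the jar, the spacer ring and the tape roll where they are.

Things in the scene. Friction and masses are not known exactly. Their poses are not given: they have to be found in the camera images.
- bar_grip (a point): centre of the round wooden handle of the knock-out bar (upright, loose, 0.2 kg), to be grasped from above across its 26 mm diameter; the handle's top is 27 mm above this point. Below it: a 32 mm collar (its underside 28 mm under this point), then a round steel bar 15 mm thick and 100 mm long, its lower edge chamfered by 1 mm. z points up.
- bar_tip (a point): centre of the flat lower end of the knock-out bar, on its axis, 128 mm below bar_grip (hidden in the holder at the start).
- holder_mouth (a point): centre of the hole's mouth on top of the bar's holder, a fixed upright wooden block 60 x 60 x 106 mm with a 20 mm vertical hole right through. With the bar fully down its collar rests on this top face: tip 100 mm below this point, bar_grip 28 mm above it.
- stand_centre (a point): point over the middle of the fixed knock-out stand at the height of the sleeve's mouth, 150 mm above the table; x and y along the plate's edges. The sleeve is NOT exactly there: its axis lies up to 9 mm off along x and up to 9 mm off along y, unmeasured, to be found by feel or sight. A bar that misses the bore lands on the flat rim at this height; within about 3.5 mm of the axis it goes in.
- stand: knock-out stand: dark steel plate 130 x 130 mm, its top 78 mm above the table, on two grey cheeks 130 mm apart, open in front and behind. Origin at its middle on the table. On the plate, over an opening, stands the steel sleeve: outside diameter 48 mm, bore 22 mm, 66 mm from its mouth to its open bottom, with an 82 mm flange at the foot. It cannot shift sideways.
- sleeve (a joint): how far the sleeve has been pressed down into the rubber cushion under its flange, m: 0 at rest, 1 mm for each 3.5 N of push, back to 0 when let go. More than 6 mm (21 N) is too hard.
- rib0 (a joint): first of three upright rubber ribs in the bore, m: 0 while the stone is between them, -0.002 once stone and bar are gone (16 mm opening). The stone is a pale cylinder, 20 mm thick, 26 mm long, its flat top 9 to 19 mm below the mouth; pushing it takes 5 to 15 N all the way. It drops out when the bar's tip is about 60 mm below the mouth (plus what the sleeve has sunk); 76 mm is safe.
- rib1 (a joint): second rib, as rib0.
- rib2 (a joint): third rib, as rib0.
- tray: open aluminium tray, 122 x 108 mm with walls 24 mm high, fixed between the stand's cheeks under the sleeve, empty at the start; origin at the middle of its underside, 8 mm above the table.
- jar_centre (a point): bystander: jar with a screw lid, 68 mm in diameter, 92 mm high, loose; its centre.
- ring_centre (a point): bystander: grey spacer ring, 64 mm in diameter, 24 mm high, loose; its centre.
- tape_centre (a point): bystander: roll of masking tape, 68 mm in diameter, 24 mm high, loose; its centre.

How it is judged:
On the way, in this order (a step that is already met when the one before it is completed fails the run):
1. the bar's tip is in the sleeve's bore (horizontal distance between bar_tip and stand_centre below 0.022 m and z of bar_tip in the frame of stand_centre below -0.012 m), for 0.1 s.
2. the stone has been pushed out and lies in the tray, the bar still in the sleeve (all of step 1 and contact force between tray and anything else above 0.2 N), for 0.1 s.
At the end, for the whole second after the job is handed in: The stone lies in the tray (it weighs on it), nothing is left in the sleeve (all three ribs below -1.2 mm), and the bar stands in its holder, fully down: bar_grip within 8 mm of the hole's axis, 24 to 32 mm above holder_mouth, upright within 0.12 rad (value of joint each of rib0, rib1, rib2 below -0.0012 m and contact force between tray and anything else above 0.2 N and horizontal distance between bar_grip and holder_mouth below 0.008 m and z of bar_grip in the frame of holder_mouth between 0.024 and 0.032 m and angle between bar_grip's own z axis and vertical below 0.12 rad); the robot touches nothing.
It fails at once if the sleeve is pressed more than 6 mm down into its cushion (21 N) (value of joint sleeve above 0.006 m).
It fails at once if the jar is moved more than 20 mm (distance of jar_centre from where it was at the start of the episode above 0.02 m).
It fails at once if the spacer ring is moved more than 20 mm (distance of ring_centre from where it was at the start of the episode above 0.02 m).
It fails at once if the tape roll is moved more than 20 mm (distance of tape_centre from where it was at the start of the episode above 0.02 m).
It also fails if it takes over 72 s, if anything falls off the work surface, if the arm or the gripper's body presses on something with over 40 N, if the wrist force passes 120 N, or if a joint passes its speed limit or range.

### The arm

A 6-joint arm with a two-finger parallel gripper is mounted at the origin on the work surface; the furniture and walls round the work are solid. World frame = base frame: x ahead of the robot, y to its left, z up, the work surface at z = 0. Lengths are in m, angles in rad, forces in N, time in s.
With the tool pointing down it reaches from about 0.425 to 0.95 m from the base axis. Payload 3.5 kg.
Tool frame: the origin (TCP) lies between the finger pads; the fingertips stand 14 mm ahead of it and the grasp point (between the pads) lies 5 mm behind it; z points along the fingers, y is the line along which they close (so a half turn about z gives the same grasp; the last joint's range is limited). The gripper opens to 85 mm and grips with 20 to 120 N. Pads are 22 mm wide; open, the fingers measure 114 mm over their backs; the gripper's body (76 mm by 85 mm) begins 54 mm behind the grasp point. The pads swing forward as they close: fully open they stand 13 mm farther back than shut.
Start: joints at [-1.371, 0.286, 1.577, -0, 1.279, -0.15], TCP at [0.231, -0.634, 0.219] pointing down, gripper open.
Joint ranges: [-2.77, 2.77], [-0.9, 2.22], [0.21, 2.48], [-1.53, 4.67], [0.24, 2.81], [-2.84, 2.84]. Speed limits (rad/s): [2.79, 2.79, 3.14, 3.14, 3.14, 3.14].

### API

Orientations are given as [roll, pitch, yaw] about the fixed x, y, z axes, in that order (R = Rz(yaw) Ry(pitch) Rx(roll)).
In Python, from workcell import status, capture, camera_params, bot gives the robot as it stands.
- The arm moves only by the tool step_arm, never from a script. Its argument "plan" is a list of rows, each an object of numbers: "tx", "ty", "tz": the shift along the tool's x, y, z in mm; "turn": the turn about the tool's z in rad. In form: [{"tx": .., "ty": .., "tz": .., "turn": ..}, ...]. A call has 1 to 10 rows; each row is the pose to reach, as a shift and turn from the pose commanded when the call began, along the tool's axes at that moment; what a row does not reach only later rows make up. A row lasts 1/8 s, in which the tool goes at most 62.5 mm and 10.7 degrees, less where a joint would pass 70% of its speed; a pose out of reach is approached as far as the arm can. A call with a gripper value outside its range is refused whole. "jaw" is the opening in per cent of the stroke, from 0 (shut) to 100 (fully open), set as the call begins (left out, the last holds). The fingers move at their own pace and stop on an object; the grip force is fixed at half the most. Time passes only in rows, so rows that repeat a pose let the fingers close. It gives the time, the measured TCP pose, the force, the opening and the grip force at its end, in the units of the state.
- status.get_obs(): the state, without advancing time (a new reading comes with each control period).
- capture(name): name is "side" or "top"; returns the picture (384x512x3 uint8, blue, green, red); there is no depth.
- camera_params(name): a dict with "camera_matrix" (3x3 intrinsics, pixels), "k1" (the pictures are not rectified: a ray, as slopes to the right and down, at radius r is drawn at 1 + k1 r^2 times it, then the intrinsics apply), "position" and "attitude" of the camera in the world. Camera axes: x right, y down, z forward; pixel columns grow to the right and rows downward; lengths in m; the calibration is good to about 2 mm. A picture is of the moment at which its call begins. camera_params takes no time and is no camera call.
- bot.hand_in(): hands the job in; it is judged then, once.
The state is a dict: "time": time; "joint_positions": joint angles; "joint_velocities": joint speeds; "effort": joint torques, N m; "eef_pos": TCP position; "orientation": TCP orientation; "force": force on the tool from outside, world axes, zero at the start; "ft_torque": the same for the moment, N m; "finger_gap": opening from 0.0 (shut) to 1.0 (fully open); "grasp_force": force on a finger pad.
Only numpy, scipy, OpenCV 4.12 (cv2) and the standard library are available. Lean on these libraries where they do the work, as an engineer would, in place of code of your own. Each camera call takes 0.05 s, during which the arm holds its last target. There are 200 camera calls.

## Working session

There is one attempt and no reset: what is moved stays moved. The work goes in short steps, Python scripts to look and compute and a tool call to move; the robot and the scene stay as the last step left them, time stands still between calls to the robot, and variables do not carry over. Pictures are saved under pics/ and viewed, at most 10 in all, crops included, and the job is handed in when it is done.

Besides the shell and the picture viewer there is one more tool, called after "Call:" by a JSON object that holds its "api" and its "payload". step_arm: Moves the arm, as the interface text tells. Its arguments: {"type":"object","properties":{"plan":{"type":"array","items":{"type":"object","properties":{"tx":{"type":"number"},"ty":{"type":"number"},"tz":{"type":"number"},"turn":{"type":"number"}}}},"jaw":{"type":"number"}},"required":["plan"]}

```bash
mkdir -p pics; ls
python3 - <<'E'
from workcell import status, capture, camera_params, bot
import cv2
for n in("side","top"):
    cv2.imwrite(f"pics/{n}0.png",capture(n)); print(n,camera_params(n))
print(status.get_obs())
E
```

```text
pics
side {'camera_matrix': array([[353.81342819,   0.        , 254.88355723],
       [  0.        , 353.81342819, 187.80649317],
       [  0.        ,   0.        ,   1.        ]]), 'k1': -0.027293896042953136, 'position': array([0.27576905, 0.67543393, 0.57242628]), 'attitude': array([-2.12824591, -0.02414688, -2.76588262])}
top {'camera_matrix': array([[451.13740569,   0.        , 257.85725926],
       [  0.        , 451.13740569, 195.00420204],
       [  0.        ,   0.        ,   1.        ]]), 'k1': -0.07234783272319444, 'position': array([0.34642004, 0.00521043, 1.14123125]), 'attitude': array([-2.99518238,  0.01433645, -1.57220449])}
{'time': 0.1, 'joint_positions': array([-1.37100966e+00,  2.87121299e-01,  1.57801451e+00,  1.46218374e-05,
        1.27862117e+00, -1.50009106e-01]), 'joint_velocities': array([-0.00020391, -0.00248609, -0.00503646,  0.0012536 ,  0.00188343,
        0.00055182]), 'effort': array([ 9.30795832e-04, -4.07298160e+01, -2.93698454e+01, -1.28195820e-04,
        3.41523373e-03,  9.05354426e-06]), 'eef_pos': array([ 0.23122803, -0.63350218,  0.21766477]), 'orientation': array([-3.13945473e+00, -3.37287683e-04,  3.49791185e-01]), 'force': array([-0.10415168, -0.39111647, -0.50272833]), 'ft_torque': array([ 0.03451648, -0.00993714,  0.00330109]), 'grasp_force': 0.0, 'finger_gap': 0.9993836567608605}
```

View pics/side0.png

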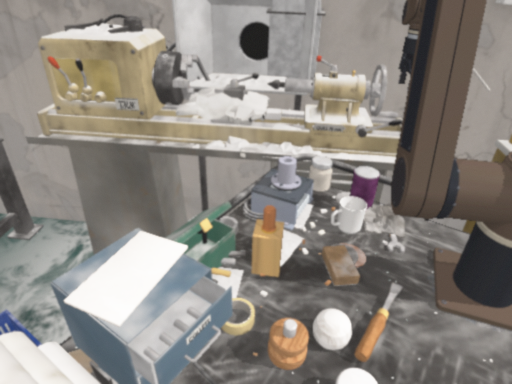

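View pics/top0.png

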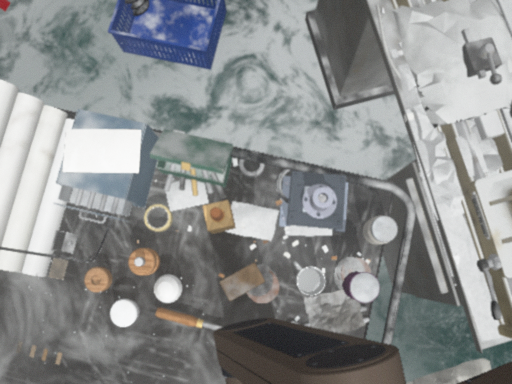

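The side view shows the bar handle at about (270,218) and the sleeve mouth at about (288,158). In the top view they are at about (217,213) and (321,198). I'll enlarge both areas.

```bash
python3 - <<'E'
import cv2,numpy as np
t=cv2.imread("pics/top0.png");s=cv2.imread("pics/side0.png")
a=cv2.resize(t[160:250,190:360],None,fx=4.7,fy=4.7,interpolation=cv2.INTER_CUBIC)[:, :800]
b=cv2.resize(s[145:285,235:340],None,fx=4.2,fy=4.2,interpolation=cv2.INTER_CUBIC)
cv2.imwrite("pics/a.png",a);cv2.imwrite("pics/b.png",b)
E
cat > h.py <<'E'
import numpy as np,cv2
from scipy.spatial.transform import Rotation as R
from workcell import status,capture,camera_params,bot
def _c(n):
    c=camera_params(n); return c,R.from_euler('xyz',c['attitude']).as_matrix(),np.array([c['k1'],0,0,0,0.])
def at_z(n,uv,z):
    c,M,d=_c(n); p=cv2.undistortPoints(np.array([[uv]],float),c['camera_matrix'],d)[0,0]
    r=M@np.array([p[0],p[1],1]); return c['position']+r*(z-c['position'][2])/r[2]
def proj(n,P):
    c,M,d=_c(n); q=(np.atleast_2d(P)-c['position'])@M
    return cv2.projectPoints(q,np.zeros(3),np.zeros(3),c['camera_matrix'],d)[0][:,0]
def tool(target):
    o=status.get_obs(); m=R.from_euler('xyz',o['orientation'])
    return m.inv().apply(np.array(target)-o['eef_pos'])*1000
E
python3 - <<'E'
from h import *
print(at_z('top',(217,213),.161),at_z('side',(270,207.5),.161))
print(at_z('top',(321,198),.150),at_z('side',(288,158),.150))
E
```

```text
[0.45151773 0.10852454 0.161     ] [0.45312394 0.11538533 0.161     ]
[ 0.48541853 -0.12081734  0.15      ] [ 0.4896089  -0.13143316  0.15      ]
```

View pics/a.png

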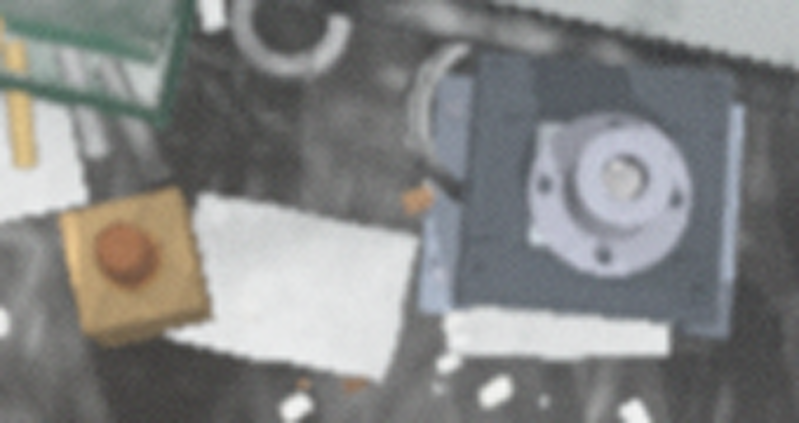

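View pics/b.png

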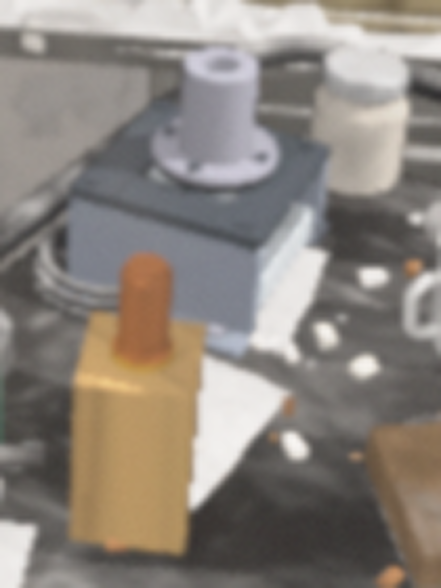

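Run:
```python
from h import *
print('grip',at_z('top',(216.3,213.3),.161),at_z('side',(270,208.5),.161))
print('mouth',at_z('top',(322.5,197.7),.150),at_z('side',(287.8,159.6),.150))
hc=lambda p:(190+p[0]/4.7,160+p[1]/4.7)
print('holder top corners',[at_z('top',hc(p),.106).round(3) for p in((62,212),(180,188),(212,318),(92,335))])
print('plate corners',[at_z('top',hc(p),.078).round(3) for p in((487,55),(735,70),(725,318),(455,305))])
print('rail',at_z('top',(425,190),.1),at_z('top',(385,340),.1), at_z('top',(480,340),.3))
for T in((.231,-.634,.35),(.32,-.32,.35)): print(tool(T))
```

```text
grip [0.45086165 0.11005264 0.161     ] [0.45195763 0.11868757 0.161     ]
mouth [ 0.48607854 -0.12416197  0.15      ] [ 0.48741142 -0.12244851  0.15      ]
holder top corners [array([0.476, 0.147, 0.106]), array([0.488, 0.088, 0.106]), array([0.423, 0.072, 0.106]), array([0.415, 0.131, 0.106])]
plate corners [array([ 0.559, -0.066,  0.078]), array([ 0.551, -0.192,  0.078]), array([ 0.425, -0.183,  0.078]), array([ 0.432, -0.048,  0.078])]
rail [ 0.51049802 -0.37262868  0.1       ] [ 0.16951618 -0.26546196  0.1       ] [ 0.20034997 -0.38985308  0.3       ]
[-3.40193437e-01  1.06599753e-01 -1.32335887e+02]
[ 190.87865452 -264.37771992 -131.70594229]
```

Call:
{"api": "step_arm", "payload": {"plan": [{"tz": -60},{"tz": -120},{"tz": -170},{"tx": 40,"ty": -45,"tz": -170},{"tx": 80,"ty": -95,"tz": -170},{"tx": 115,"ty": -145,"tz": -170},{"tx": 150,"ty": -195,"tz": -170},{"tx": 180,"ty": -240,"tz": -170},{"tx": 191,"ty": -265,"tz": -170},{"tx": 191,"ty": -265,"tz": -170}]}}

```text
validation failed for argument at $.pl...
```

Run:
```python
from h import *
for T in((.40,-.15,.35),(.451,.11,.22)): print(tool(T))
```

```text
[ 324.29347019 -396.66671981 -131.37811833]
[ 461.2637018  -623.16590507   -0.84737586]
```

Call:
{"api": "step_arm", "payload": {"plan": [{"tx": 0,"ty": 0,"tz": -60,"turn": 0},{"tx": 0,"ty": 0,"tz": -120,"turn": 0},{"tx": 0,"ty": 0,"tz": -170,"turn": 0},{"tx": 40,"ty": -45,"tz": -170,"turn": 0},{"tx": 80,"ty": -95,"tz": -170,"turn": 0},{"tx": 115,"ty": -145,"tz": -170,"turn": 0},{"tx": 150,"ty": -195,"tz": -170,"turn": 0},{"tx": 180,"ty": -240,"tz": -170,"turn": 0},{"tx": 191,"ty": -265,"tz": -170,"turn": 0},{"tx": 191,"ty": -265,"tz": -170,"turn": 0}]}}

```text
time: 1.35
eef_pos: [0.3202, -0.3182, 0.3891]
orientation: [3.141, -0.0, 0.352]
force: [0.3, -0.5, -0.1]
finger_gap: 0.998
grasp_force: 0.0
```

Run:
```python
from h import *
for T in((.42,-.15,.35),(.451,.11,.25)): print(tool(T))
```

```text
[ 151.70905911 -123.49105273   39.01304055]
[ 270.50821793 -356.92625385  138.79162915]
```

Next I go above the handle at z of about 0.25, and turn 0.35 so the tool axes line up with the world axes.

Call:
{"api": "step_arm", "payload": {"plan": [{"tx": 42,"ty": -36,"tz": 10,"turn": 0},{"tx": 84,"ty": -72,"tz": 20,"turn": 0},{"tx": 125,"ty": -108,"tz": 30,"turn": 0},{"tx": 158,"ty": -140,"tz": 40,"turn": 0.1},{"tx": 182,"ty": -185,"tz": 55,"turn": 0.2},{"tx": 206,"ty": -230,"tz": 75,"turn": 0.3},{"tx": 230,"ty": -275,"tz": 95,"turn": 0.352},{"tx": 252,"ty": -320,"tz": 115,"turn": 0.352},{"tx": 270,"ty": -357,"tz": 139,"turn": 0.352},{"tx": 270,"ty": -357,"tz": 139,"turn": 0.352}]}}

```text
time: 2.6
eef_pos: [0.4503, 0.1095, 0.2468]
orientation: [3.141, 0.006, 0.001]
force: [0.0, -0.5, 0.0]
finger_gap: 0.999
grasp_force: 0.0
```

Run:
```python
from h import *
o=status.get_obs();print(o['force'],o['orientation'],tool((.451,.11,.132)))
t=capture('top');s=capture('side')
print(proj('side',[.451,.11,.161]),proj('top',[.451,.11,.161]))
a=cv2.resize(s[120:270,200:350],None,fx=3.8,fy=3.8,interpolation=cv2.INTER_CUBIC)
cv2.imwrite('pics/c.png',a)
```

```text
[ 0.02196151 -0.47218094  0.03386155] [3.14147657e+00 5.96537518e-03 1.06059544e-03] [  1.36001985  -0.48480148 114.75555112]
[[271.86702426 206.33907363]] [[216.32472247 213.23702926]]
```

View pics/c.png

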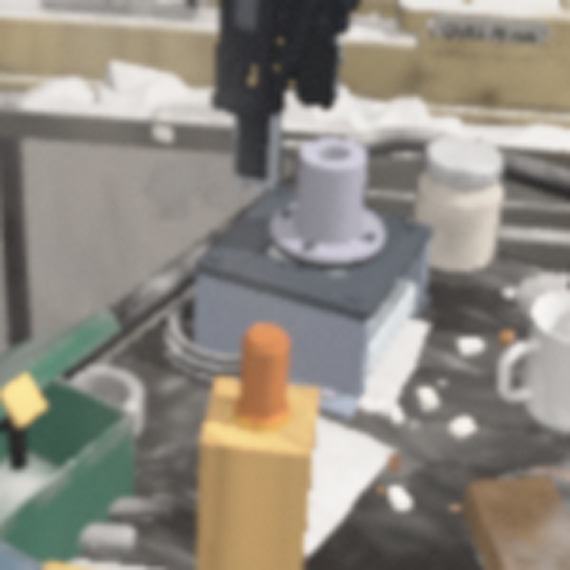

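The gripper is over the handle, whose top shows at about (265,330) in the crop, and the fingers straddle it along y. I'll descend and grip.

Call:
{"api": "step_arm", "payload": {"plan": [{"tx": 1,"ty": -0.5,"tz": 40,"turn": 0},{"tx": 1,"ty": -0.5,"tz": 75,"turn": 0},{"tx": 1,"ty": -0.5,"tz": 100,"turn": 0},{"tx": 1,"ty": -0.5,"tz": 114,"turn": 0},{"tx": 1,"ty": -0.5,"tz": 114,"turn": 0}]}}

```text
time: 3.32
eef_pos: [0.4524, 0.1078, 0.1357]
orientation: [3.141, 0.001, -0.004]
force: [-0.0, -0.3, 0.1]
finger_gap: 0.998
grasp_force: 0.0
```

Call:
{"api": "step_arm", "payload": {"plan": [{"tx": 0,"ty": 0,"tz": 0,"turn": 0},{"tx": 0,"ty": 0,"tz": 0,"turn": 0},{"tx": 0,"ty": 0,"tz": 0,"turn": 0},{"tx": 0,"ty": 0,"tz": 0,"turn": 0},{"tx": 0,"ty": 0,"tz": 0,"turn": 0},{"tx": 0,"ty": 0,"tz": 0,"turn": 0},{"tx": 0,"ty": 0,"tz": 0,"turn": 0}], "jaw": 0}}

```text
time: 4.2
eef_pos: [0.4531, 0.1092, 0.1372]
orientation: [-3.14, -0.002, -0.002]
force: [-1.3, 2.2, 5.7]
finger_gap: 0.26
grasp_force: 58.7
```

Call:
{"api": "step_arm", "payload": {"plan": [{"tx": 0,"ty": 0,"tz": -10,"turn": 0},{"tx": 0,"ty": 0,"tz": -30,"turn": 0},{"tx": 0,"ty": 0,"tz": -55,"turn": 0},{"tx": 0,"ty": 0,"tz": -80,"turn": 0},{"tx": 0,"ty": 0,"tz": -105,"turn": 0},{"tx": 0,"ty": 0,"tz": -130,"turn": 0},{"tx": 0,"ty": 0,"tz": -155,"turn": 0},{"tx": 0,"ty": 0,"tz": -172,"turn": 0},{"tx": 0,"ty": 0,"tz": -172,"turn": 0}]}}

```text
time: 5.32
eef_pos: [0.4527, 0.1086, 0.3089]
orientation: [3.141, -0.002, -0.002]
force: [0.4, 0.6, -3.2]
finger_gap: 0.264
grasp_force: 59.1
```

Run:
```python
from h import *
o=status.get_obs();print(o['eef_pos'],o['orientation'],o['force'],o['ft_torque'],tool((.4865,-.1235,.305)))
s=capture('side');t=capture('top')
a=cv2.resize(s[80:250,180:380],None,fx=3.3,fy=3.3,interpolation=cv2.INTER_CUBIC)
cv2.imwrite('pics/d.png',a)
p=o['eef_pos']; print([(proj('side',[p[0],p[1],p[2]-d])-[180,80])*3.3 for d in(.031,.131)])
```

```text
[0.4526669  0.10855334 0.30886757] [ 3.14118549e+00 -1.95145521e-03 -2.21409841e-03] [ 0.3952772   0.55733597 -3.23121301] [-0.02881355 -0.06672547 -0.04134258] [ 34.33919407 231.97624295   4.02904006]
[array([[311.45881599, 244.99462795]]), array([[302.73240967, 392.34395275]])]
```

View pics/d.png

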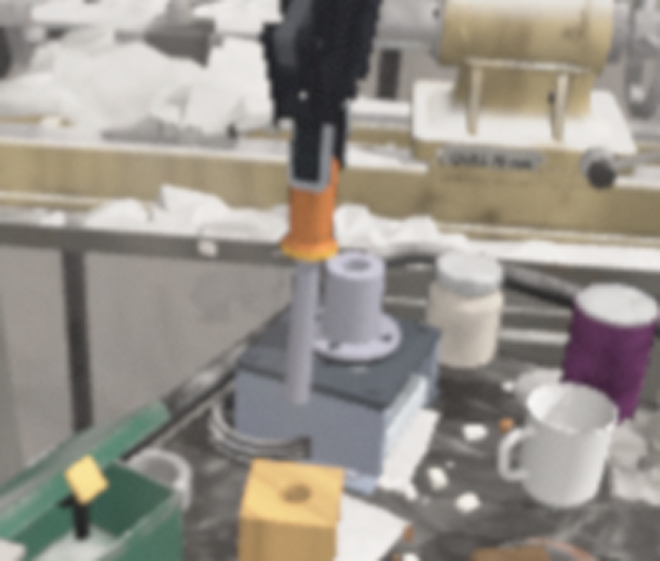

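The bar is held upright, with the tip at about (298,403) and the empty holder hole at about (298,493). Next is the sleeve.

Call:
{"api": "step_arm", "payload": {"plan": [{"tx": 5,"ty": 30,"tz": 0,"turn": 0},{"tx": 10,"ty": 70,"tz": 0,"turn": 0},{"tx": 16,"ty": 110,"tz": 0,"turn": 0},{"tx": 22,"ty": 150,"tz": 0,"turn": 0},{"tx": 28,"ty": 190,"tz": 0,"turn": 0},{"tx": 32,"ty": 220,"tz": 0,"turn": 0},{"tx": 34,"ty": 232,"tz": 2,"turn": 0},{"tx": 34,"ty": 232,"tz": 4,"turn": 0},{"tx": 34,"ty": 232,"tz": 4,"turn": 0}]}}

```text
time: 6.55
eef_pos: [0.4854, -0.1222, 0.3032]
orientation: [-3.14, 0.001, -0.001]
force: [0.4, -0.8, -3.3]
finger_gap: 0.265
grasp_force: 59.2
```

Run:
```python
from h import *
o=status.get_obs();print(o['eef_pos'],o['orientation'],o['force'],tool((.4865,-.1235,.305)))
s=capture('side')
a=cv2.resize(s[90:200,240:340],None,fx=5.4,fy=5.4,interpolation=cv2.INTER_CUBIC)
cv2.imwrite('pics/e.png',a)
```

```text
[ 0.4854307  -0.12221461  0.30317111] [-3.14041434e+00  1.29549861e-03 -1.17577133e-03] [ 0.40520732 -0.75937779 -3.28678623] [ 1.06843555  1.28197257 -1.83178546]
```

View pics/e.png

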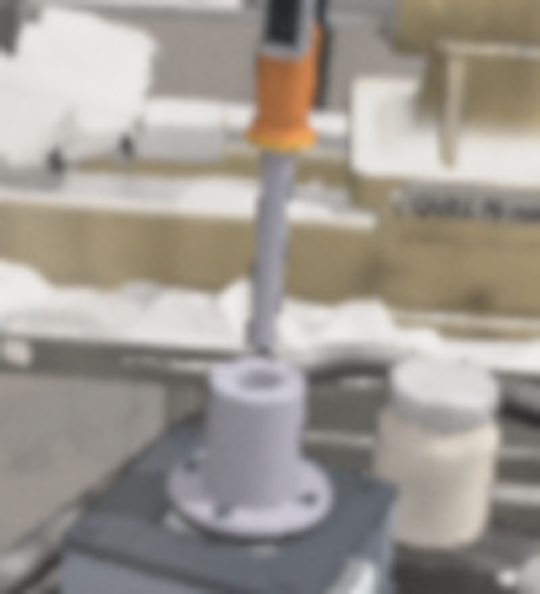

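Run:
```python
from h import *
f=lambda P,o,k:((proj('side',P)-o)*k).round(0)[0]
for d in(0,-.014): print('c near tip',f([.4503,.1095+.045,.2468+d],[200,120],3.8),f([.4503,.1095+.055,.2468+d],[200,120],3.8))
x,y,z=.4854,-.1222,.3032
for dy in(.013,.022,-.013):
  for d in(.02,0,-.014): print('e',dy,d,f([x,y+dy,z+d],[240,90],5.4))
for d in(-.031,-.131): print('e axis',d,f([x,y,z+d],[240,90],5.4))
print('mouth',f([.4865,-.1235,.15],[240,90],5.4))
```

```text
c near tip [253. 229.] [245. 239.]
c near tip [251. 254.] [244. 265.]
e 0.013 0.02 [283.  30.]
e 0.013 0 [279.  76.]
e 0.013 -0.014 [277. 107.]
e 0.022 0.02 [277.  36.]
e 0.022 0 [273.  82.]
e 0.022 -0.014 [271. 113.]
e -0.013 0.02 [300.  14.]
e -0.013 0 [296.  58.]
e -0.013 -0.014 [293.  89.]
e axis -0.031 [282. 134.]
e axis -0.131 [265. 335.]
mouth [261. 375.]
```

The tip is roughly 14 mm above the rim and lined up with the bore: tip (259,352), mouth centre (257,378). I'll lower it carefully.

Call:
{"api": "step_arm", "payload": {"plan": [{"tx": 0.5,"ty": 1.5,"tz": 3,"turn": 0},{"tx": 0.5,"ty": 1.5,"tz": 7,"turn": 0},{"tx": 0.5,"ty": 1.5,"tz": 11,"turn": 0},{"tx": 0.5,"ty": 1.5,"tz": 14,"turn": 0},{"tx": 0.5,"ty": 1.5,"tz": 16,"turn": 0},{"tx": 0.5,"ty": 1.5,"tz": 16,"turn": 0}]}}

```text
time: 7.35
eef_pos: [0.4862, -0.1249, 0.2877]
orientation: [-3.141, 0.0, -0.002]
force: [0.2, 0.0, -1.8]
finger_gap: 0.265
grasp_force: 59.2
```

Call:
{"api": "step_arm", "payload": {"plan": [{"tx": 0,"ty": 0,"tz": 1,"turn": 0},{"tx": 0,"ty": 0,"tz": 2,"turn": 0},{"tx": 0,"ty": 0,"tz": 3,"turn": 0},{"tx": 0,"ty": 0,"tz": 3,"turn": 0}]}}

```text
time: 7.85
eef_pos: [0.4862, -0.1248, 0.2848]
orientation: [-3.142, 0.0, -0.002]
force: [0.2, -0.6, -1.8]
finger_gap: 0.26
grasp_force: 59.2
```

Call:
{"api": "step_arm", "payload": {"plan": [{"tx": 0,"ty": 0,"tz": 1,"turn": 0},{"tx": 0,"ty": 0,"tz": 2,"turn": 0},{"tx": 0,"ty": 0,"tz": 3,"turn": 0},{"tx": 0,"ty": 0,"tz": 4,"turn": 0},{"tx": 0,"ty": 0,"tz": 4,"turn": 0}]}}

```text
time: 8.48
eef_pos: [0.4862, -0.1248, 0.2808]
orientation: [-3.141, 0.0, -0.002]
force: [0.4, -0.5, -2.5]
finger_gap: 0.261
grasp_force: 59.2
```

Run:
```python
from h import *
s=capture('side')
a=cv2.resize(s[90:200,240:340],None,fx=5.4,fy=5.4,interpolation=cv2.INTER_CUBIC)
cv2.imwrite('pics/f.png',a)
```

```text
(no output)
```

View pics/f.png

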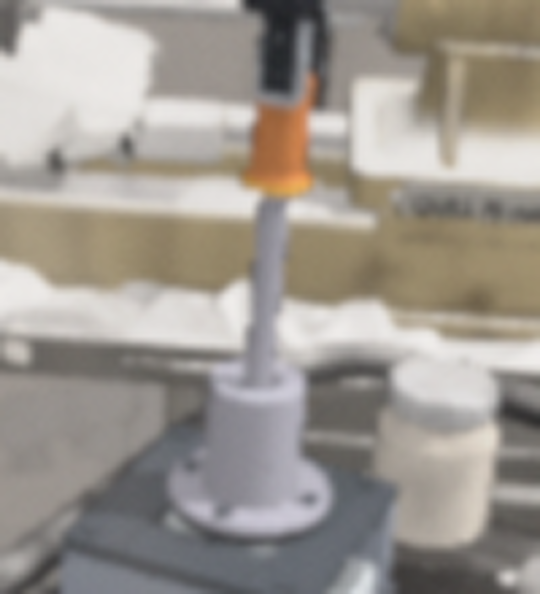

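The bar disappears behind the near lip of the bore at about (263,386), and there is no contact force, so it is in. Continuing down.

Call:
{"api": "step_arm", "payload": {"plan": [{"tx": 0,"ty": 0,"tz": 1,"turn": 0},{"tx": 0,"ty": 0,"tz": 2,"turn": 0},{"tx": 0,"ty": 0,"tz": 3,"turn": 0},{"tx": 0,"ty": 0,"tz": 4,"turn": 0},{"tx": 0,"ty": 0,"tz": 5,"turn": 0},{"tx": 0,"ty": 0,"tz": 5,"turn": 0}]}}

```text
time: 9.28
eef_pos: [0.4871, -0.1252, 0.2778]
orientation: [3.14, -0.003, -0.002]
force: [-0.0, 0.1, 6.4]
finger_gap: 0.265
grasp_force: 60.2
```

Call:
{"api": "step_arm", "payload": {"plan": [{"tx": 0,"ty": 0,"tz": 1,"turn": 0},{"tx": 0,"ty": 0,"tz": 2,"turn": 0},{"tx": 0,"ty": 0,"tz": 3,"turn": 0},{"tx": 0,"ty": 0,"tz": 3,"turn": 0}]}}

```text
time: 9.78
eef_pos: [0.4879, -0.1256, 0.2765]
orientation: [3.139, -0.006, -0.002]
force: [0.4, -0.2, 10.0]
finger_gap: 0.262
grasp_force: 60.7
```

Call:
{"api": "step_arm", "payload": {"plan": [{"tx": -0.5,"ty": 0,"tz": 1,"turn": 0},{"tx": -0.5,"ty": 0,"tz": 1.5,"turn": 0},{"tx": -0.5,"ty": 0,"tz": 2,"turn": 0},{"tx": -0.5,"ty": 0,"tz": 2,"turn": 0}]}}

```text
time: 10.28
eef_pos: [0.4879, -0.1257, 0.2756]
orientation: [3.138, -0.008, -0.002]
force: [-0.2, 0.2, 12.9]
finger_gap: 0.258
grasp_force: 61.0
```

Call:
{"api": "step_arm", "payload": {"plan": [{"tx": -0.5,"ty": 0,"tz": 0.5,"turn": 0},{"tx": -0.5,"ty": 0,"tz": 1,"turn": 0},{"tx": -0.5,"ty": 0,"tz": 1,"turn": 0}]}}

```text
time: 10.65
eef_pos: [0.4877, -0.1258, 0.2752]
orientation: [3.138, -0.009, -0.002]
force: [-0.0, -0.6, 14.0]
finger_gap: 0.261
grasp_force: 61.2
```

Call:
{"api": "step_arm", "payload": {"plan": [{"tx": 0,"ty": 0,"tz": -3,"turn": 0},{"tx": 0,"ty": 0,"tz": -6,"turn": 0},{"tx": 0,"ty": 0,"tz": -9.5,"turn": 0},{"tx": 0,"ty": 0,"tz": -9.5,"turn": 0}]}}

```text
time: 11.15
eef_pos: [0.4852, -0.1249, 0.2791]
orientation: [3.141, 0.0, -0.002]
force: [1.2, 0.2, 1.3]
finger_gap: 0.26
grasp_force: 59.7
```

Run:
```python
from h import *
s=capture('side')
a=cv2.resize(s[120:176,262:316],None,fx=10.5,fy=10.5,interpolation=cv2.INTER_CUBIC)
b=cv2.resize(cv2.imread('pics/side0.png')[145:176,270:306],None,fx=6,fy=6,interpolation=cv2.INTER_CUBIC)
a=cv2.copyMakeBorder(a,0,0,0,230,cv2.BORDER_CONSTANT); a[:b.shape[0],-216:]=b
cv2.imwrite('pics/g.png',a)
```

```text
(no output)
```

View pics/g.png

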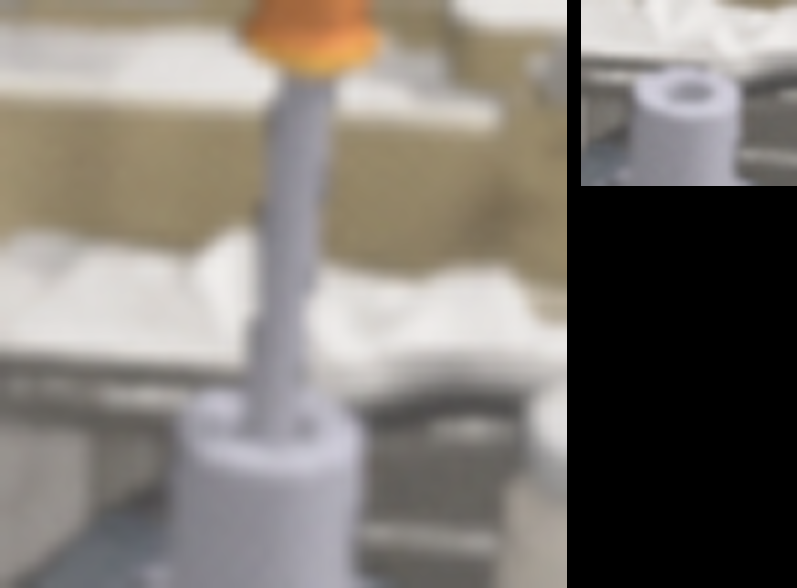

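The bar enters the dark bore opening, with the tip cut off by the near lip at about (272,437). I'll confirm that with a small sideways feel before pressing harder.

Call:
{"api": "step_arm", "payload": {"plan": [{"tx": 0,"ty": 0,"tz": -2.5,"turn": 0},{"tx": 3,"ty": 0,"tz": -2.5,"turn": 0},{"tx": 6,"ty": 0,"tz": -2.5,"turn": 0},{"tx": 6,"ty": 0,"tz": -2.5,"turn": 0}]}}

```text
time: 11.7
eef_pos: [0.4912, -0.1247, 0.2813]
orientation: [-3.141, 0.001, -0.002]
force: [-0.7, 0.2, -2.2]
finger_gap: 0.263
grasp_force: 59.2
```

Call:
{"api": "step_arm", "payload": {"plan": [{"tx": -4,"ty": 0,"tz": 0,"turn": 0},{"tx": -8,"ty": 0,"tz": 0,"turn": 0},{"tx": -12,"ty": 0,"tz": 0,"turn": 0},{"tx": -12,"ty": 0,"tz": 0,"turn": 0}]}}

```text
time: 12.2
eef_pos: [0.4789, -0.1248, 0.2821]
orientation: [3.141, -0.0, -0.002]
force: [0.1, 0.1, -2.7]
finger_gap: 0.263
grasp_force: 59.2
```

Call:
{"api": "step_arm", "payload": {"plan": [{"tx": 3,"ty": 0,"tz": 0,"turn": 0},{"tx": 6,"ty": 3,"tz": 0,"turn": 0},{"tx": 6,"ty": 6,"tz": 0,"turn": 0},{"tx": 6,"ty": 6,"tz": 0,"turn": 0}]}}

```text
time: 12.7
eef_pos: [0.4853, -0.1311, 0.2818]
orientation: [-3.141, 0.0, -0.003]
force: [-0.2, -0.5, -2.9]
finger_gap: 0.263
grasp_force: 59.2
```

Call:
{"api": "step_arm", "payload": {"plan": [{"tx": 0,"ty": -4,"tz": 0,"turn": 0},{"tx": 0,"ty": -8,"tz": 0,"turn": 0},{"tx": 0,"ty": -12,"tz": 0,"turn": 0},{"tx": 0,"ty": -12,"tz": 0,"turn": 0}]}}

```text
time: 13.2
eef_pos: [0.4853, -0.1184, 0.282]
orientation: [3.142, -0.0, -0.002]
force: [0.0, -0.1, -1.6]
finger_gap: 0.262
grasp_force: 59.2
```

The tip slid freely, so it was on the rim. Re-reading the last picture, the bar's base sits about 3 mm beyond the bore centre along the view direction. I'll probe about 4 mm back toward the camera.

Call:
{"api": "step_arm", "payload": {"plan": [{"tx": -0.5,"ty": 2.5,"tz": 0,"turn": 0},{"tx": -0.5,"ty": 2.5,"tz": 2,"turn": 0},{"tx": -0.5,"ty": 2.5,"tz": 4,"turn": 0},{"tx": -0.5,"ty": 2.5,"tz": 6,"turn": 0},{"tx": -0.5,"ty": 2.5,"tz": 6,"turn": 0}]}}

```text
time: 13.82
eef_pos: [0.4858, -0.1219, 0.2782]
orientation: [3.14, -0.004, -0.002]
force: [0.2, -0.5, 5.0]
finger_gap: 0.263
grasp_force: 60.1
```

Call:
{"api": "step_arm", "payload": {"plan": [{"tx": 0,"ty": -1,"tz": 0,"turn": 0},{"tx": 0,"ty": -2,"tz": 0,"turn": 0},{"tx": 0,"ty": -2,"tz": 0,"turn": 0}]}}

```text
time: 14.2
eef_pos: [0.4859, -0.1204, 0.2783]
orientation: [3.138, -0.004, -0.002]
force: [0.9, -0.0, 4.6]
finger_gap: 0.257
grasp_force: 60.0
```

Call:
{"api": "step_arm", "payload": {"plan": [{"tx": 0,"ty": -1,"tz": 0,"turn": 0},{"tx": 0,"ty": -2,"tz": 0,"turn": 0},{"tx": 0,"ty": -2,"tz": 0,"turn": 0}]}}

```text
time: 14.58
eef_pos: [0.4859, -0.119, 0.2784]
orientation: [3.136, -0.004, -0.002]
force: [0.5, -2.0, 5.0]
finger_gap: 0.264
grasp_force: 59.9
```

Call:
{"api": "step_arm", "payload": {"plan": [{"tx": 0,"ty": -1,"tz": 0,"turn": 0},{"tx": 0,"ty": -2,"tz": 0,"turn": 0},{"tx": 0,"ty": -2,"tz": 0,"turn": 0}]}}

```text
time: 14.95
eef_pos: [0.4859, -0.1176, 0.2785]
orientation: [3.135, -0.004, -0.002]
force: [0.3, -3.9, 5.2]
finger_gap: 0.262
grasp_force: 59.9
```

Call:
{"api": "step_arm", "payload": {"plan": [{"tx": 0,"ty": -1,"tz": 0,"turn": 0},{"tx": 0,"ty": -2,"tz": 0,"turn": 0},{"tx": 0,"ty": -2,"tz": 0,"turn": 0}]}}

```text
time: 15.32
eef_pos: [0.486, -0.1161, 0.2786]
orientation: [3.133, -0.005, -0.002]
force: [-0.3, -4.2, 5.7]
finger_gap: 0.262
grasp_force: 59.9
```

Run:
```python
from h import *
s=capture('side')
a=cv2.resize(s[130:176,262:316],None,fx=12,fy=12,interpolation=cv2.INTER_CUBIC)
for i in range(0,46,5): cv2.line(a,(0,i*12),(8,i*12),(0,0,255),1)
cv2.imwrite('pics/h.png',a)
```

```text
(no output)
```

View pics/h.png

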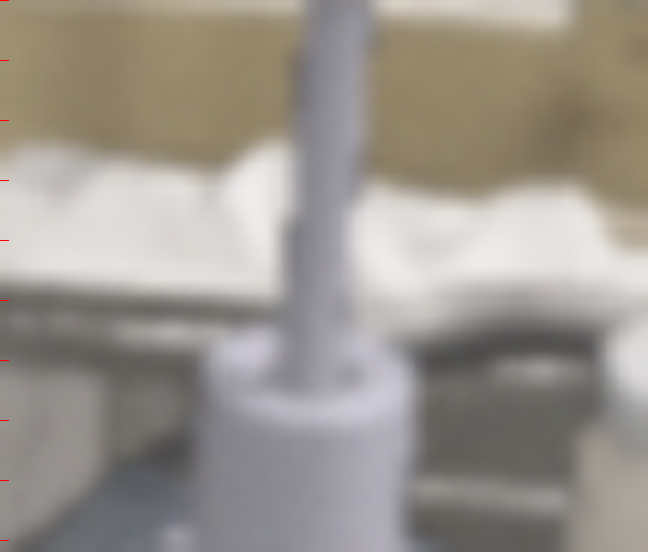

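That is my tenth and last picture. The bar's base is at about (315,390), at or inside the bore opening, and the view can't settle which. From here I'll go by feel: lift slightly and see whether the side force stays.

Call:
{"api": "step_arm", "payload": {"plan": [{"tx": 0,"ty": 0,"tz": -2,"turn": 0},{"tx": 0,"ty": 0,"tz": -4,"turn": 0},{"tx": 0,"ty": 0,"tz": -5,"turn": 0},{"tx": 0,"ty": 0,"tz": -5,"turn": 0}]}}

```text
time: 15.88
eef_pos: [0.4845, -0.1128, 0.2801]
orientation: [-3.14, 0.001, -0.002]
force: [0.3, -0.5, 0.4]
finger_gap: 0.262
grasp_force: 59.4
```

I'll settle it by touching the rim on purpose about 16 mm off-centre and comparing the contact height.

Call:
{"api": "step_arm", "payload": {"plan": [{"tx": 0,"ty": 0,"tz": -8,"turn": 0},{"tx": 0,"ty": 0,"tz": -16,"turn": 0},{"tx": 1,"ty": -5,"tz": -18,"turn": 0},{"tx": 1,"ty": -5,"tz": -14,"turn": 0},{"tx": 1,"ty": -5,"tz": -11,"turn": 0},{"tx": 1,"ty": -5,"tz": -9,"turn": 0},{"tx": 1,"ty": -5,"tz": -7,"turn": 0},{"tx": 1,"ty": -5,"tz": -7,"turn": 0}]}}

```text
time: 16.88
eef_pos: [0.4857, -0.1083, 0.2876]
orientation: [-3.141, 0.001, -0.002]
force: [0.7, -0.3, -1.9]
finger_gap: 0.262
grasp_force: 59.2
```

Call:
{"api": "step_arm", "payload": {"plan": [{"tx": 0,"ty": 0,"tz": 2,"turn": 0},{"tx": 0,"ty": 0,"tz": 4,"turn": 0},{"tx": 0,"ty": 0,"tz": 6,"turn": 0},{"tx": 0,"ty": 0,"tz": 6,"turn": 0}]}}

```text
time: 17.38
eef_pos: [0.4857, -0.1083, 0.2817]
orientation: [-3.141, 0.0, -0.002]
force: [0.4, -0.3, -2.4]
finger_gap: 0.261
grasp_force: 59.2
```

Call:
{"api": "step_arm", "payload": {"plan": [{"tx": 0,"ty": 0,"tz": 2,"turn": 0},{"tx": 0,"ty": 0,"tz": 4,"turn": 0},{"tx": 0,"ty": 0,"tz": 4,"turn": 0}]}}

```text
time: 17.75
eef_pos: [0.4864, -0.1086, 0.2793]
orientation: [3.141, -0.002, -0.002]
force: [0.2, 0.2, 2.9]
finger_gap: 0.259
grasp_force: 59.9
```

Run:
```python
from h import *
o=status.get_obs(); p=o['eef_pos'];print(p)
s=capture('side'); s0=cv2.imread('pics/side0.png'); cv2.imwrite('pics/i.png',s)
d=np.abs(s.astype(int)-s0).max(2)
for v in range(118,176,1): print(v,''.join(' .:+*#'[min(5,x//14)] for x in d[v,262:316]))
for a in(.0305,.1305): print(proj('side',p-[0,0,a]))
g=s.mean(2).astype(int); 
for v in range(152,172): print(v,g[v,276:304])
```

```text
[ 0.4864236  -0.10858797  0.27931481]
118                       :#########*.                    
119                       :+*****++++.                    
120                       .+++++:+++:.                    
121                       .:+++::+++:                     
122                      .+****++:++:.                    
123                     .+######**+++.                    
124                     :#########*#*:                    
125                    .*############+.                   
126                     *############*.                   
127                     :############+.                   
128                      :+*########*.                    
129                       .+#######+.                     
130                        +******:.                      
131                        :++::::.                       
132                        ::.:::.                        
133                        .:::++:                        
134                        ..:+++:                        
135                        .::+**:                        

[... 4099 characters left out ...]
109 125 131 134 137 138 138 136 138 141 146 153 162 169 174 176
 177 171 138 105  96  95  95  95  97  97]
167 [ 76  86 109 126 132 135 136 137 138 140 140 141 145 152 160 168 173 175
 177 168 135 104  96  95  95  98  96  97]
168 [ 82  90 110 128 132 135 136 138 139 142 142 145 149 154 161 167 172 175
 174 158 126 101  94  96  97  96  97  97]
169 [ 91  97 115 127 133 134 137 139 138 141 143 146 150 156 162 168 172 176
 172 153 127 115 112 110 109 108 108 107]
170 [100 106 118 128 134 135 138 138 139 140 144 147 151 156 162 168 173 175
 171 152 140 141 141 133 132 133 132 130]
171 [104 111 120 128 132 135 136 137 140 142 144 147 151 158 164 168 172 176
 169 145 128 130 130 128 127 130 134 135]
```

Run:
```python
from h import *
print('g pred',proj('side',[.4852,-.1249,.1486]),'h pred',proj('side',[.486,-.1161,.148]))
s0=cv2.imread('pics/side0.png').mean(2);t0=cv2.imread('pics/top0.png').mean(2)
print(s0[154:168,276:300].astype(int)); print(t0[184:213,308:338].astype(int))
# model: rim annulus brightness fit by rendering (bore dark, rim bright) - correlate
from scipy.optimize import minimize
def circ(n,x,y,r,z=.15): 
    a=np.linspace(0,2*np.pi,72,endpoint=False); return proj(n,np.c_[x+r*np.cos(a),y+r*np.sin(a),0*a+z])
def samp(I,p): return cv2.remap(I.astype(np.float32),p[:,0].astype(np.float32)[None],p[:,1].astype(np.float32)[None],cv2.INTER_LINEAR)[0]
for n,I in(('side',s0),('top',t0)):
    f=lambda q:np.mean(samp(I,circ(n,*q,.0085))+samp(I,circ(n,*q,.0065)))-np.mean(samp(I,circ(n,*q,.0145))+samp(I,circ(n,*q,.018)))
    G=[(f((x,y)),x,y) for x in np.arange(.472,.503,.001) for y in np.arange(-.142,-.104,.001)]
    G.sort(); print(n,np.round(G[:6],4).tolist())
```

```text
g pred [[288.84767413 159.84289568]] h pred [[287.54816131 161.42278978]]
[[168 172 174 176 181 187 188 193 196 197 195 198 200 201 202 202 204 209
  216 219 218 213 202 194]
 [116 118 119 122 128 133 140 150 161 166 166 170 170 170 173 184 192 194
  198 202 204 202 193 184]
 [125 122 120 121 125 127 133 148 168 179 181 181 179 171 170 183 192 192
  190 193 196 191 181 168]
 [171 165 162 168 175 177 179 185 195 199 198 197 195 188 189 196 200 192
  183 178 170 162 150 136]
 [154 153 162 185 200 203 203 204 200 194 186 180 178 180 186 196 202 199
  191 171 144 124 113 101]
 [111 117 140 181 203 208 207 200 190 179 166 156 154 154 162 178 196 204
  203 185 142 102  86  83]
 [ 96  99 126 173 202 209 207 199 182 168 156 148 145 146 149 165 191 205
  208 196 149  98  81  82]
 [ 99  97 114 157 191 205 209 203 188 172 164 158 157 158 166 183 200 207
  208 197 155 109  98  98]
 [108 101 107 135 166 187 199 203 197 192 190 190 188 189 194 203 208 209
  207 195 156 116 108 107]
 [111 104 107 123 143 158 170 180 188 195 199 201 202 202 204 205 207 205
  199 185 146 111 102 104]
 [109 104 110 12
[... 3754 characters left out ...]
 104 104]
 [198 197 194 193 194 196 190 193 182 164 157 164 169 173 172 174 182 178
  183 182 183 184 185 185 182 160 127 106 107 104]
 [192 194 192 194 193 197 198 193 178 155 147 157 173 181 184 183 182 183
  182 184 185 186 184 184 164 134 115 101 103 104]]Traceback (most recent call last):
  File "<stdin>", line 12, in <module>
  File "<stdin>", line 11, in <lambda>
  File "<stdin>", line 8, in circ
  File "h.py", line 10, in proj
    c,M,d=_c(n); q=(np.atleast_2d(P)-c['position'])@M
          ~~^^^
  File "h.py", line 5, in _c
    c=camera_params(n); return c,R.from_euler('xyz',c['attitude']).as_matrix(),np.array([c['k1'],0,0,0,0.])
ValueError: time passes only in moves, steps and waits
```

Call:
{"api": "step_arm", "payload": {"plan": [{"tx": 0,"ty": 0,"tz": -6,"turn": 0},{"tx": 1,"ty": 10,"tz": -6,"turn": 0},{"tx": 1.5,"ty": 20,"tz": -6,"turn": 0},{"tx": 1.5,"ty": 21.5,"tz": -4,"turn": 0},{"tx": 1.5,"ty": 21.5,"tz": -2,"turn": 0},{"tx": 1.5,"ty": 21.5,"tz": 0,"turn": 0},{"tx": 1.5,"ty": 21.5,"tz": 0,"turn": 0}]}}

```text
time: 18.68
eef_pos: [0.4871, -0.1296, 0.2776]
orientation: [-3.141, 0.001, -0.002]
force: [0.5, -0.0, -1.3]
finger_gap: 0.262
grasp_force: 59.2
```

The tip is below rim level with no contact force, so it is in the bore. I'll go down to the stone.

Call:
{"api": "step_arm", "payload": {"plan": [{"tx": 0,"ty": 0,"tz": 1,"turn": 0},{"tx": 0,"ty": 0,"tz": 2,"turn": 0},{"tx": 0,"ty": 0,"tz": 3,"turn": 0},{"tx": 0,"ty": 0,"tz": 4,"turn": 0},{"tx": 0,"ty": 0,"tz": 5,"turn": 0},{"tx": 0,"ty": 0,"tz": 5,"turn": 0}]}}

```text
time: 19.42
eef_pos: [0.4872, -0.1299, 0.2728]
orientation: [-3.141, 0.0, -0.002]
force: [0.8, -0.5, -2.2]
finger_gap: 0.262
grasp_force: 59.2
```

Next, find the walls so the bar can be centred before it reaches the ribs.

Call:
{"api": "step_arm", "payload": {"plan": [{"tx": 0,"ty": 2.5,"tz": 0,"turn": 0},{"tx": 0,"ty": 5,"tz": 0,"turn": 0},{"tx": 0,"ty": 5,"tz": 0,"turn": 0}]}}

```text
time: 19.8
eef_pos: [0.4873, -0.1349, 0.273]
orientation: [-3.141, -0.0, -0.003]
force: [0.5, -0.0, -2.4]
finger_gap: 0.256
grasp_force: 59.3
```

Call:
{"api": "step_arm", "payload": {"plan": [{"tx": 0,"ty": -3,"tz": 0,"turn": 0},{"tx": 0,"ty": -6,"tz": 0,"turn": 0},{"tx": 0,"ty": -9,"tz": 0,"turn": 0},{"tx": 0,"ty": -9,"tz": 0,"turn": 0}]}}

```text
time: 20.3
eef_pos: [0.4873, -0.1259, 0.273]
orientation: [3.141, -0.0, -0.002]
force: [-0.5, -0.7, -1.5]
finger_gap: 0.262
grasp_force: 59.2
```

Call:
{"api": "step_arm", "payload": {"plan": [{"tx": 2,"ty": 4,"tz": 0,"turn": 0},{"tx": 5,"ty": 4,"tz": 0,"turn": 0},{"tx": 5,"ty": 4,"tz": 0,"turn": 0}]}}

```text
time: 20.68
eef_pos: [0.4924, -0.1299, 0.2728]
orientation: [-3.141, 0.0, -0.002]
force: [0.1, -0.6, -2.6]
finger_gap: 0.266
grasp_force: 59.2
```

Call:
{"api": "step_arm", "payload": {"plan": [{"tx": -4,"ty": 0,"tz": 0,"turn": 0},{"tx": -7,"ty": 0,"tz": 0,"turn": 0},{"tx": -10,"ty": 0,"tz": 0,"turn": 0},{"tx": -10,"ty": 0,"tz": 0,"turn": 0}]}}

```text
time: 21.18
eef_pos: [0.4821, -0.1298, 0.273]
orientation: [3.142, -0.0, -0.002]
force: [-0.3, -0.5, -2.1]
finger_gap: 0.263
grasp_force: 59.2
```

Run:
```python
from h import *
o=status.get_obs(); p=o['eef_pos'];print(p)
s=capture('side'); s0=cv2.imread('pics/side0.png'); cv2.imwrite('pics/j.png',s)
d=np.abs(s.astype(int)-s0).max(2)
for v in range(112,168,1): print(v,''.join(' .:+*#'[min(5,x//14)] for x in d[v,262:316]))
for a in(.0305,.1305): print(proj('side',p-[0,0,a]))
print(s.mean(2).astype(int)[154:168,276:300])
```

```text
[ 0.48208609 -0.12982079  0.27302889]
112                           .*#########*.               
113                           .##########+                
114                           :##########:                
115                           +#########*:                
116                           +#########*.                
117                           +##########:                
118                           +##########:                
119                           :*******+++.                
120                           .+++++:+++.                 
121                           .::+:::+*+:                 
122                          .:++++::+++.                 
123                         .+###****+++:                 
124                         :###########*:                
125                        .*############:                
126                         *############:                
127                         .+##########*:                
128                           :#######*::                 
129                           .*#####*:                   

[... 3016 characters left out ...]
95 112 152 183 190 188 185 175 165 155 151 157 167 179 189 198 202
  203 193 151 108  97  97]
 [106  99 105 134 163 183 193 197 193 189 186 185 186 192 198 203 207 206
  205 192 153 116 106 105]
 [108 101 105 122 142 156 169 177 186 192 197 198 200 202 202 203 203 202
  196 182 145 109 100 101]
 [108 103 110 122 133 139 144 151 160 168 175 180 184 183 185 187 186 187
  185 173 138 105  96  96]
 [103  96 110 125 131 134 138 139 144 148 151 157 161 163 167 171 175 177
  177 170 139 107  95  95]
 [ 87  89 110 125 131 134 136 139 141 143 144 147 152 156 162 167 172 175
  177 169 138 105  96  94]
 [ 77  86 108 126 132 134 135 137 139 142 142 146 150 155 161 168 172 176
  176 168 134 104  96  96]]
```

The bar is cut off by the lip in the image, so it is in the bore and pivots slightly in the grip. I'll centre it (about +5 mm in x, +1 mm in tool y) and go on down.

Call:
{"api": "step_arm", "payload": {"plan": [{"tx": 2.5,"ty": 1,"tz": 0,"turn": 0},{"tx": 5,"ty": 1,"tz": 0,"turn": 0},{"tx": 5,"ty": 1,"tz": 2,"turn": 0},{"tx": 5,"ty": 1,"tz": 4,"turn": 0},{"tx": 5,"ty": 1,"tz": 5,"turn": 0},{"tx": 5,"ty": 1,"tz": 5,"turn": 0}]}}

```text
time: 21.98
eef_pos: [0.4871, -0.1308, 0.2677]
orientation: [-3.141, 0.0, -0.002]
force: [-0.8, 0.1, -2.6]
finger_gap: 0.259
grasp_force: 59.2
```

Call:
{"api": "step_arm", "payload": {"plan": [{"tx": 0,"ty": 0,"tz": 1,"turn": 0},{"tx": 0,"ty": 0,"tz": 2,"turn": 0},{"tx": 0,"ty": 0,"tz": 3,"turn": 0},{"tx": 0,"ty": 0,"tz": 4,"turn": 0},{"tx": 0,"ty": 0,"tz": 4,"turn": 0}]}}

```text
time: 22.6
eef_pos: [0.4876, -0.131, 0.2647]
orientation: [3.141, -0.001, -0.002]
force: [-1.2, 0.9, 0.8]
finger_gap: 0.261
grasp_force: 59.6
```

Call:
{"api": "step_arm", "payload": {"plan": [{"tx": 0,"ty": 0,"tz": 1,"turn": 0},{"tx": 0,"ty": 0,"tz": 2,"turn": 0},{"tx": 0,"ty": 0,"tz": 3,"turn": 0},{"tx": 0,"ty": 0,"tz": 4,"turn": 0},{"tx": 0,"ty": 0,"tz": 4,"turn": 0}]}}

```text
time: 23.22
eef_pos: [0.4882, -0.1313, 0.2621]
orientation: [3.14, -0.004, -0.002]
force: [-1.6, 1.5, 6.5]
finger_gap: 0.263
grasp_force: 60.4
```

Call:
{"api": "step_arm", "payload": {"plan": [{"tx": 0,"ty": 0,"tz": 1,"turn": 0},{"tx": 0,"ty": 0,"tz": 2,"turn": 0},{"tx": 0,"ty": 0,"tz": 2,"turn": 0}]}}

```text
time: 23.6
eef_pos: [0.4883, -0.1314, 0.2602]
orientation: [3.14, -0.004, -0.002]
force: [-0.3, 0.5, 7.3]
finger_gap: 0.269
grasp_force: 60.4
```

The stone is sliding at about 10 N. I'll keep pushing.

Call:
{"api": "step_arm", "payload": {"plan": [{"tx": 0,"ty": 0,"tz": 1,"turn": 0},{"tx": 0,"ty": 0,"tz": 2,"turn": 0},{"tx": 0,"ty": 0,"tz": 3,"turn": 0},{"tx": 0,"ty": 0,"tz": 4,"turn": 0},{"tx": 0,"ty": 0,"tz": 5,"turn": 0},{"tx": 0,"ty": 0,"tz": 6,"turn": 0}]}}

```text
time: 24.35
eef_pos: [0.4884, -0.1314, 0.2544]
orientation: [3.14, -0.004, -0.002]
force: [0.6, 0.3, 7.1]
finger_gap: 0.262
grasp_force: 60.4
```

Call:
{"api": "step_arm", "payload": {"plan": [{"tx": 0,"ty": 0,"tz": 1,"turn": 0},{"tx": 0,"ty": 0,"tz": 2,"turn": 0},{"tx": 0,"ty": 0,"tz": 3,"turn": 0},{"tx": 0,"ty": 0,"tz": 4,"turn": 0},{"tx": 0,"ty": 0,"tz": 5,"turn": 0},{"tx": 0,"ty": 0,"tz": 6,"turn": 0}]}}

```text
time: 25.1
eef_pos: [0.4885, -0.1314, 0.2483]
orientation: [3.14, -0.004, -0.002]
force: [-0.5, -0.2, 7.0]
finger_gap: 0.262
grasp_force: 60.4
```

Call:
{"api": "step_arm", "payload": {"plan": [{"tx": 0,"ty": 0,"tz": 1.3,"turn": 0},{"tx": 0,"ty": 0,"tz": 2.6,"turn": 0},{"tx": 0,"ty": 0,"tz": 3.9,"turn": 0},{"tx": 0,"ty": 0,"tz": 5.2,"turn": 0},{"tx": 0,"ty": 0,"tz": 6.5,"turn": 0},{"tx": 0,"ty": 0,"tz": 7.8,"turn": 0},{"tx": 0,"ty": 0,"tz": 9.1,"turn": 0},{"tx": 0,"ty": 0,"tz": 10.4,"turn": 0},{"tx": 0,"ty": 0,"tz": 11.7,"turn": 0},{"tx": 0,"ty": 0,"tz": 13,"turn": 0}]}}

```text
time: 26.35
eef_pos: [0.4884, -0.1314, 0.2352]
orientation: [3.14, -0.004, -0.002]
force: [0.3, 0.4, 8.0]
finger_gap: 0.261
grasp_force: 60.4
```

Call:
{"api": "step_arm", "payload": {"plan": [{"tx": 0,"ty": 0,"tz": 1.3,"turn": 0},{"tx": 0,"ty": 0,"tz": 2.6,"turn": 0},{"tx": 0,"ty": 0,"tz": 3.9,"turn": 0},{"tx": 0,"ty": 0,"tz": 5.2,"turn": 0},{"tx": 0,"ty": 0,"tz": 6.5,"turn": 0},{"tx": 0,"ty": 0,"tz": 7.8,"turn": 0},{"tx": 0,"ty": 0,"tz": 9.1,"turn": 0},{"tx": 0,"ty": 0,"tz": 10.4,"turn": 0},{"tx": 0,"ty": 0,"tz": 11.7,"turn": 0},{"tx": 0,"ty": 0,"tz": 13,"turn": 0}]}}

```text
time: 27.6
eef_pos: [0.4884, -0.1314, 0.2219]
orientation: [3.14, -0.004, -0.002]
force: [0.5, -0.2, 6.7]
finger_gap: 0.258
grasp_force: 60.4
```

Call:
{"api": "step_arm", "payload": {"plan": [{"tx": 0,"ty": 0,"tz": 1.3,"turn": 0},{"tx": 0,"ty": 0,"tz": 2.6,"turn": 0},{"tx": 0,"ty": 0,"tz": 3.9,"turn": 0},{"tx": 0,"ty": 0,"tz": 5.2,"turn": 0},{"tx": 0,"ty": 0,"tz": 6.5,"turn": 0},{"tx": 0,"ty": 0,"tz": 7.8,"turn": 0},{"tx": 0,"ty": 0,"tz": 9.1,"turn": 0},{"tx": 0,"ty": 0,"tz": 10.4,"turn": 0},{"tx": 0,"ty": 0,"tz": 11.7,"turn": 0},{"tx": 0,"ty": 0,"tz": 13,"turn": 0}]}}

```text
time: 28.85
eef_pos: [0.4873, -0.1308, 0.207]
orientation: [-3.142, -0.0, -0.002]
force: [0.1, 0.6, -1.7]
finger_gap: 0.264
grasp_force: 59.4
```

Call:
{"api": "step_arm", "payload": {"plan": [{"tx": 0,"ty": 0,"tz": 1,"turn": 0},{"tx": 0,"ty": 0,"tz": 2,"turn": 0},{"tx": 0,"ty": 0,"tz": 3,"turn": 0},{"tx": 0,"ty": 0,"tz": 4,"turn": 0},{"tx": 0,"ty": 0,"tz": 4,"turn": 0},{"tx": 0,"ty": 0,"tz": 4,"turn": 0}]}}

```text
time: 29.6
eef_pos: [0.4872, -0.1308, 0.2029]
orientation: [-3.142, 0.0, -0.002]
force: [0.3, 0.7, -0.5]
finger_gap: 0.261
grasp_force: 59.4
```

The stone is out and the force has gone. I'll lift clear and go back over the holder.

Call:
{"api": "step_arm", "payload": {"plan": [{"tx": 0,"ty": 0,"tz": -15,"turn": 0},{"tx": 0,"ty": 0,"tz": -35,"turn": 0},{"tx": 0,"ty": 0,"tz": -60,"turn": 0},{"tx": 0,"ty": 0,"tz": -85,"turn": 0},{"tx": 0,"ty": 0,"tz": -105,"turn": 0},{"tx": 0,"ty": 0,"tz": -105,"turn": 0}]}}

```text
time: 30.35
eef_pos: [0.4881, -0.1314, 0.3105]
orientation: [3.139, -0.004, -0.002]
force: [0.4, 0.3, -2.2]
finger_gap: 0.263
grasp_force: 59.3
```

Call:
{"api": "step_arm", "payload": {"plan": [{"tx": -5,"ty": -30,"tz": 0,"turn": 0},{"tx": -10,"ty": -70,"tz": 0,"turn": 0},{"tx": -16,"ty": -110,"tz": 0,"turn": 0},{"tx": -22,"ty": -150,"tz": 0,"turn": 0},{"tx": -28,"ty": -190,"tz": 10,"turn": 0},{"tx": -33,"ty": -225,"tz": 30,"turn": 0},{"tx": -34.5,"ty": -240,"tz": 50,"turn": 0},{"tx": -34.5,"ty": -240,"tz": 58,"turn": 0},{"tx": -34.5,"ty": -240,"tz": 58,"turn": 0}]}}

```text
time: 31.48
eef_pos: [0.4528, 0.1087, 0.2489]
orientation: [3.141, 0.002, -0.002]
force: [-0.5, 0.2, -2.2]
finger_gap: 0.263
grasp_force: 59.4
```

Run:
```python
from h import *
o=status.get_obs(); p=o['eef_pos'];print(p,o['force'])
s=capture('side'); s0=cv2.imread('pics/side0.png'); cv2.imwrite('pics/k.png',s)
d=np.abs(s.astype(int)-s0).max(2)
for v in range(165,240,1): print(v,''.join(' .:+*#'[min(5,x//14)] for x in d[v,250:296]))
for a in(.0305,.1305): print(proj('side',p-[0,0,a]))
D=cv2.imread('pics/side0.png').mean(2)
print('mouth at',proj('side',[.4527,.109,.106]))
print(s.mean(2).astype(int)[222:240,256:286])
```

```text
[0.45279104 0.10867046 0.24887812] [-0.47249093  0.20627272 -2.15308707]
165                  .::..::.:+*#*:               
166                 ...  ...:+###*:               
167                 :++:.::+*####*.               
168                 :***:+*######+.               
169                 :*#*+**######+.               
170                 :**++*#######+.               
171                 :+++***######+.               
172                 .:*****######+.               
173                 :+*****#####*:                
174                 :++*****####*:                
175                .:+++**+*####*:                
176                .:++*****####*:                
177                .+****+##*###*:                
178               .:+*##**###****:                
179              .:+**##**#####**+.               
180              :****##**#####*##+.              
181              :**#####+########*.              
182              :*#######*#######*.              
183              :*###############+.              
184              .+*#############*:               
185    
[... 4447 characters left out ...]
197 197 197 195 193 190
  186 183 184 187 188 188 188 186 189 215 230 233]
 [186 191 195 200 203 203 203 202 203 203 201 200 199 199 199 198 197 195
  191 188 185 183 185 187 188 187 187 214 230 234]
 [174 175 182 190 195 197 200 200 200 201 201 201 200 200 199 199 198 198
  197 193 191 185 184 184 186 183 184 211 229 233]
 [151 148 154 161 171 176 180 184 189 191 191 194 197 197 196 196 196 196
  196 196 195 192 189 185 183 181 188 215 230 234]
 [137 133 134 138 146 152 157 162 168 170 171 173 176 178 179 183 185 187
  187 189 191 192 189 186 183 187 204 225 232 234]
 [132 129 129 133 137 144 146 150 152 153 152 152 156 158 159 161 164 165
  165 167 170 174 174 173 173 184 214 230 234 234]]
```

In the image the tip is about 1–2 mm off the hole. I'll correct that and probe.

Call:
{"api": "step_arm", "payload": {"plan": [{"tx": -1.5,"ty": -1,"tz": 4,"turn": 0},{"tx": -1.5,"ty": -1,"tz": 8,"turn": 0},{"tx": -1.5,"ty": -1,"tz": 11,"turn": 0},{"tx": -1.5,"ty": -1,"tz": 13,"turn": 0},{"tx": -1.5,"ty": -1,"tz": 15,"turn": 0},{"tx": -1.5,"ty": -1,"tz": 15,"turn": 0}]}}

```text
time: 32.28
eef_pos: [0.4517, 0.1102, 0.2348]
orientation: [3.141, 0.0, -0.002]
force: [-0.3, -0.3, -2.3]
finger_gap: 0.264
grasp_force: 59.3
```

Call:
{"api": "step_arm", "payload": {"plan": [{"tx": 0,"ty": 0,"tz": 1,"turn": 0},{"tx": 0,"ty": 0,"tz": 2,"turn": 0},{"tx": 0,"ty": 0,"tz": 3,"turn": 0},{"tx": 0,"ty": 0,"tz": 4,"turn": 0},{"tx": 0,"ty": 0,"tz": 5,"turn": 0},{"tx": 0,"ty": 0,"tz": 5,"turn": 0}]}}

```text
time: 33.02
eef_pos: [0.4517, 0.1102, 0.2298]
orientation: [-3.142, 0.0, -0.002]
force: [-0.9, -0.2, -2.6]
finger_gap: 0.261
grasp_force: 59.3
```

In the hole. I'll lower it in stages, watching the force. Fully down should be near TCP z 0.137.

Call:
{"api": "step_arm", "payload": {"plan": [{"tx": 0,"ty": 0,"tz": 3,"turn": 0},{"tx": 0,"ty": 0,"tz": 6,"turn": 0},{"tx": 0,"ty": 0,"tz": 10,"turn": 0},{"tx": 0,"ty": 0,"tz": 14,"turn": 0},{"tx": 0,"ty": 0,"tz": 18,"turn": 0},{"tx": 0,"ty": 0,"tz": 22,"turn": 0},{"tx": 0,"ty": 0,"tz": 26,"turn": 0},{"tx": 0,"ty": 0,"tz": 30,"turn": 0}]}}

```text
time: 34.02
eef_pos: [0.4518, 0.1102, 0.1997]
orientation: [-3.142, 0.0, -0.002]
force: [-0.7, 0.0, -2.1]
finger_gap: 0.262
grasp_force: 59.4
```

Call:
{"api": "step_arm", "payload": {"plan": [{"tx": 0,"ty": 0,"tz": 4,"turn": 0},{"tx": 0,"ty": 0,"tz": 8,"turn": 0},{"tx": 0,"ty": 0,"tz": 12,"turn": 0},{"tx": 0,"ty": 0,"tz": 16,"turn": 0},{"tx": 0,"ty": 0,"tz": 20,"turn": 0},{"tx": 0,"ty": 0,"tz": 25,"turn": 0},{"tx": 0,"ty": 0,"tz": 30,"turn": 0},{"tx": 0,"ty": 0,"tz": 30,"turn": 0}]}}

```text
time: 35.02
eef_pos: [0.4514, 0.1102, 0.1692]
orientation: [3.142, 0.001, -0.002]
force: [-0.2, -0.1, -2.3]
finger_gap: 0.26
grasp_force: 59.3
```

Call:
{"api": "step_arm", "payload": {"plan": [{"tx": 0,"ty": 0,"tz": 4,"turn": 0},{"tx": 0,"ty": 0,"tz": 8,"turn": 0},{"tx": 0,"ty": 0,"tz": 12,"turn": 0},{"tx": 0,"ty": 0,"tz": 16,"turn": 0},{"tx": 0,"ty": 0,"tz": 20,"turn": 0},{"tx": 0,"ty": 0,"tz": 24,"turn": 0},{"tx": 0,"ty": 0,"tz": 28,"turn": 0},{"tx": 0,"ty": 0,"tz": 28,"turn": 0}]}}

```text
time: 36.02
eef_pos: [0.4515, 0.1102, 0.1414]
orientation: [3.142, 0.001, -0.002]
force: [-0.4, 0.4, -2.4]
finger_gap: 0.262
grasp_force: 59.3
```

Call:
{"api": "step_arm", "payload": {"plan": [{"tx": 0,"ty": 0,"tz": 1.5,"turn": 0},{"tx": 0,"ty": 0,"tz": 3,"turn": 0},{"tx": 0,"ty": 0,"tz": 4.5,"turn": 0},{"tx": 0,"ty": 0,"tz": 6,"turn": 0},{"tx": 0,"ty": 0,"tz": 6,"turn": 0}]}}

```text
time: 36.65
eef_pos: [0.4524, 0.1104, 0.1371]
orientation: [-3.141, -0.001, -0.002]
force: [-1.9, 0.8, 4.4]
finger_gap: 0.266
grasp_force: 60.1
```

Fully down at 0.137 with the collar on the holder. I'll open and retreat upward.

Call:
{"api": "step_arm", "payload": {"plan": [{"tx": 0,"ty": 0,"tz": -1.5,"turn": 0},{"tx": 0,"ty": 0,"tz": -1.5,"turn": 0},{"tx": 0,"ty": 0,"tz": -1.5,"turn": 0},{"tx": 0,"ty": 0,"tz": -1.5,"turn": 0},{"tx": 0,"ty": 0,"tz": -1.5,"turn": 0},{"tx": 0,"ty": 0,"tz": -1.5,"turn": 0},{"tx": 0,"ty": 0,"tz": -1.5,"turn": 0}], "jaw": 100}}

```text
time: 37.52
eef_pos: [0.4518, 0.1102, 0.1374]
orientation: [-3.142, 0.0, -0.002]
force: [-0.1, -1.1, 0.1]
finger_gap: 1.003
grasp_force: 0.0
```

Call:
{"api": "step_arm", "payload": {"plan": [{"tx": 0,"ty": 0,"tz": -10,"turn": 0},{"tx": 0,"ty": 0,"tz": -30,"turn": 0},{"tx": 0,"ty": 0,"tz": -60,"turn": 0},{"tx": 0,"ty": 0,"tz": -100,"turn": 0},{"tx": 0,"ty": 0,"tz": -140,"turn": 0},{"tx": 0,"ty": 0,"tz": -150,"turn": 0},{"tx": 0,"ty": 0,"tz": -150,"turn": 0},{"tx": 0,"ty": 0,"tz": -150,"turn": 0}]}}

```text
time: 38.52
eef_pos: [0.4509, 0.1102, 0.2854]
orientation: [3.141, 0.003, -0.002]
force: [-0.6, 0.3, -0.6]
finger_gap: 1.001
grasp_force: 0.0
```

Run:
```python
from h import *
o=status.get_obs(); print(o['eef_pos'],o['force'],o['finger_gap'])
s=capture('side'); s0=cv2.imread('pics/side0.png')
d=np.abs(s.astype(int)-s0).max(2)
for v in range(198,240): print(v,''.join(' .:+*#'[min(5,x//14)] for x in d[v,250:296]))
```

```text
[0.45087994 0.1101681  0.28541825] [-0.55199848  0.25859867 -0.55392442] 1.0006129339991994
198                                               
199                                               
200                                               
201                                               
202                                               
203                                               
204                   .....                       
205                 .::::+::.                     
206                 :++++++++.                    
207                 :++++++**+.                   
208                 .++++++***:                   
209                 .:+++++**#+.                  
210                  .::+++*##+.                  
211                   ..:++*##+.                  
212              ..    .::+***+.                  
213              ..     ..:+**+.                  
214              ..      ..:+*:                   
215              ..      .:++*:.                  
216              ..      .:++*:                   
217              ..      .:+**:        
[... 420 characters left out ...]
226                    ..:+****+++++++.           
227                    ..:+**#*+++++++.           
228             .      ..:+*##**++++++.           
229             .   ..:::+*###**+++++:            
230    .:.. . .. ....:::++*****++++++.            
231    :++:::::......:::+++****++++++.            
232    :++++++++::...:::::+++++++++++.            
233    .:+++++++++::::::+++++++++++++.            
234      ..:+++++++++++++++++++++++++             
235         ...:+++++++++++++++++++++.            
236             ...:++++++++++++++++:.            
237 ..              ..:+++++++++++++:             
238 ..                ..:::::+++++++.             
239 ..                   ....:::::::.
```

Run:
```python
from workcell import bot
print(bot.hand_in())
```

```text
the job is handed in; nothing more can be done
None
```

The stone was pushed out of the sleeve at about 10 N, and the peak push was about 16.5 N, on the rim before I found the bore. The bar is back in its holder, fully down by contact height, and the job was handed in at about 38.6 s; I inferred from force that the stone is in the tray (not seen), and no verdict was shown.

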